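# Load swab tubes into the steam steriliser and clamp its lid

### The arm

A 7-joint arm with a two-finger parallel gripper is mounted at the origin on a cart in front of the work surface, level with it; the furniture and walls round the work are solid. World frame = base frame: x ahead of the robot, y to its left, z up, the work surface at z = 0. Lengths are in m, angles in rad, forces in N, time in s.
With the tool pointing down it reaches from about 0.425 to 0.925 m from the base axis. Payload 6.8 kg.
Tool frame: the origin (TCP) lies on the front face of the gripper's body, between the roots of the fingers; the fingertips stand 73 mm ahead of it and the grasp point (between the pads) lies 54 mm ahead of it (env.nose_length is the distance from the TCP to the fingertips, in m); z points along the fingers, y is the line along which they close (so a half turn about z gives the same grasp; the last joint's range is limited). The gripper opens to 85 mm and grips with 20 to 120 N. Pads are 22 mm wide; open, the fingers measure 114 mm over their backs; the gripper's body (76 mm by 85 mm) begins 54 mm behind the grasp point. The pads swing forward as they close: fully open they stand 13 mm farther back than shut.
Start: joints at [-1.313, 0.477, 0.022, 1.555, -0.011, 1.109, -0.083], TCP at [0.241, 0.63, 0.304] pointing down, gripper open.
Joint ranges: [-2.96, 2.96], [-0.34, 2.1], [-1.41, 1.46], [0.24, 2.44], [-1.37, 4.51], [0.17, 1.92], [-2.96, 2.96]. Speed limits (rad/s): [2.39, 2.39, 3.14, 3.14, 3.14, 3.14, 3.14].

### API

Orientations are given as a unit quaternion [w, x, y, z].
In Python, from cell import env, kin, camera, calibration, job gives the robot as it stands. The module is installed in compiled form; this text tells all that it offers. Calls block until the motion is done:
- env.reach(position, orientation): joint-space move of the TCP to a pose.
- env.movel(position, velocity=0.15, rot=None, stop_force=None): straight line of the TCP; rot=None keeps the orientation; velocity is the mean speed in m/s. With stop_force (N) it stops when the force on the tool has changed by that much, and returns True; else False.
- env.goto_joints(angles): joint-space move.
- env.grip(opening, f_grip=None): finger opening in m; f_grip is the grip in N (None keeps the last); returns when the fingers have stopped.
- env.dwell(seconds).
- kin.inverse_kinematics(position, orientation): joint angles nearest the present ones, or None.
- env.get_state(): the state.
- camera(name): name is "scene" or "top" or "wrist"; returns (picture, depth): 384x512x3 uint8, blue, green, red; 384x512 float32, m along the optical axis (not along the pixel's ray), 0 where there is no reading.
- calibration(name): a dict with "fx", "fy", "cx", "cy" (pixels), "k1" (the pictures are not rectified: a ray, as slopes to the right and down, at radius r is drawn at 1 + k1 r^2 times it, then the intrinsics apply), "rvec" (rotation vector, rad) and "tvec" (3), from world to camera coordinates, as OpenCV has them. Camera axes: x right, y down, z forward; pixel columns grow to the right and rows downward; lengths in m; the calibration is good to about 2 mm. A picture is of the moment at which its call begins: read the wrist's pose just before it. calibration takes no time and is no camera call; for the wrist camera it gives the pose at the moment of the call.
A pose or a line that the arm cannot do raises env.PlanningError and nothing moves.
- job.job_done(): hands the job in; it is judged then, once.
The state is a dict: "time": time; "qpos": joint angles; "joint_velocities": joint speeds; "joint_torque": joint torques, N m; "tcp_pos": TCP position; "orientation": TCP orientation; "force": force on the tool from outside, world axes, zero at the start; "torque": the same for the moment, N m; "opening": finger opening in m; "gripper_force": force on a finger pad.
Only numpy, scipy, OpenCV 4.12 (cv2) and the standard library are available. Lean on these libraries where they do the work, as an engineer would, in place of code of your own. Each camera call takes 0.05 s, during which the arm holds its last target. There are 200 camera calls.

### The job

Get this batch of swabs ready to be steam-sterilised: push each swab from the drying stand down into an empty glass tube of its own in the steriliser until its stopper is home on the mouth, then set the lid gently on over the two pins. Clamp it evenly with the four wing knobs: first turn each one clockwise about half way, the first two being opposite each other, and when all four are half way turn them fully tight, again one opposite pair before the other. Leave the orange bottle and the red-lidded cup where they stand.

Things in the scene. Friction and masses are not known exactly. Their poses are not given: they have to be found in the camera images.
- steriliser: Portable pressure-steam steriliser, fixed to the bench: round steel pot on a black foot, flange 216 mm across, flange top (the lid's seat) 140 mm above its origin (centre of its underside); inside radius 72 mm. Two steel locating pins (8 mm thick, standing 16 mm above the flange) on ears at own x = +111 and -111 mm, y = 0. A gauge sticks out 107 mm at own -x, under the flange.
- seat (a point): Centre of the flange's top face: the lid's origin comes here (same axes as the steriliser).
- tube_1 (a point): Centre of the mouth of glass tube 1 in the steriliser (17 mm outside, rim 19 mm, 12 mm inside, 72 mm deep). Mouth 35 mm below the flange's top; the four tubes stand in a square 48 mm apart round the pot's centre. Same axes as the steriliser.
- tube_2 (a point): Centre of the mouth of glass tube 2 in the steriliser (17 mm outside, rim 19 mm, 12 mm inside, 72 mm deep). Mouth 35 mm below the flange's top; the four tubes stand in a square 48 mm apart round the pot's centre. Same axes as the steriliser.
- tube_3 (a point): Centre of the mouth of glass tube 3 in the steriliser (17 mm outside, rim 19 mm, 12 mm inside, 72 mm deep). Mouth 35 mm below the flange's top; the four tubes stand in a square 48 mm apart round the pot's centre. Same axes as the steriliser.
- tube_4 (a point): Centre of the mouth of glass tube 4 in the steriliser (17 mm outside, rim 19 mm, 12 mm inside, 72 mm deep). Mouth 35 mm below the flange's top; the four tubes stand in a square 48 mm apart round the pot's centre. Same axes as the steriliser.
- stand: Wooden drying stand, fixed, 75 x 184 x 115 mm; origin at the centre of its underside. Four 13 mm holes in its top board (top face 115 mm above its origin) at own y = -63, -21, 21, 63 mm, x = 0, in which the swabs hang.
- swab_1: Swab (None if absent): blue ribbed stopper 18 mm thick, 26 mm tall; under it a tapered neck (10 mm wide, 10 mm long), a thin wooden shaft and a white bud 8.4 mm thick; 15 g. Origin: lower end of the bud, z along the swab; the stopper's underside is at z = 70 mm. Hangs upright in a stand hole, stopper on the board (origin 45 mm up); home in a tube: stopper on its mouth.
- swab_2: Swab (None if absent): blue ribbed stopper 18 mm thick, 26 mm tall; under it a tapered neck (10 mm wide, 10 mm long), a thin wooden shaft and a white bud 8.4 mm thick; 15 g. Origin: lower end of the bud, z along the swab; the stopper's underside is at z = 70 mm. Hangs upright in a stand hole, stopper on the board (origin 45 mm up); home in a tube: stopper on its mouth.
- swab_3: Swab (None if absent): blue ribbed stopper 18 mm thick, 26 mm tall; under it a tapered neck (10 mm wide, 10 mm long), a thin wooden shaft and a white bud 8.4 mm thick; 15 g. Origin: lower end of the bud, z along the swab; the stopper's underside is at z = 70 mm. Hangs upright in a stand hole, stopper on the board (origin 45 mm up); home in a tube: stopper on its mouth.
- swab_4: Swab (None if absent): blue ribbed stopper 18 mm thick, 26 mm tall; under it a tapered neck (10 mm wide, 10 mm long), a thin wooden shaft and a white bud 8.4 mm thick; 15 g. Origin: lower end of the bud, z along the swab; the stopper's underside is at z = 70 mm. Hangs upright in a stand hole, stopper on the board (origin 45 mm up); home in a tube: stopper on its mouth.
- lid: Round flat steel lid, 210 mm across, 10 mm thick, 0.7 kg, lying right way up on the bench; origin: centre of its flat underside, z up. Forked ears at own x = +111 and -111 mm (12 mm gap, reaching out to 125 mm) drop over the pins, either way round. Wing knobs 1 to 4 at 45, 135, 225, 315 deg from own x on a radius of 86 mm (1 faces 3 and 2 faces 4 across the lid).
- handle (a point): Middle of the lid's black bar handle, 16 mm thick, 96 mm long along the lid's x, 50 mm above the lid's underside; a small brass valve beside it (lid x 12, y 34 mm) is 36 mm high.
- wing_1 (a point): Centre of the wing of knob_1: a black bar 46 mm long (own x), 12 mm thick (own y), 22 mm tall (11 mm above and below this point), its +x end marked red. 34 mm above the lid's underside. With the knob at 0 the red end points straight away from the lid's centre.
- wing_2 (a point): Centre of the wing of knob_2: a black bar 46 mm long (own x), 12 mm thick (own y), 22 mm tall (11 mm above and below this point), its +x end marked red. 34 mm above the lid's underside. With the knob at 0 the red end points straight away from the lid's centre.
- wing_3 (a point): Centre of the wing of knob_3: a black bar 46 mm long (own x), 12 mm thick (own y), 22 mm tall (11 mm above and below this point), its +x end marked red. 34 mm above the lid's underside. With the knob at 0 the red end points straight away from the lid's centre.
- wing_4 (a point): Centre of the wing of knob_4: a black bar 46 mm long (own x), 12 mm thick (own y), 22 mm tall (11 mm above and below this point), its +x end marked red. 34 mm above the lid's underside. With the knob at 0 the red end points straight away from the lid's centre.
- knob_1 (a joint): Turn of wing knob 1 in rad: 0 loose, grows clockwise seen from above, hard stop (tight) at 2.36; half way is about 1.2. Stiff (about 0.1 N m), stays where it is left.
- knob_2 (a joint): Turn of wing knob 2 in rad: 0 loose, grows clockwise seen from above, hard stop (tight) at 2.36; half way is about 1.2. Stiff (about 0.1 N m), stays where it is left.
- knob_3 (a joint): Turn of wing knob 3 in rad: 0 loose, grows clockwise seen from above, hard stop (tight) at 2.36; half way is about 1.2. Stiff (about 0.1 N m), stays where it is left.
- knob_4 (a joint): Turn of wing knob 4 in rad: 0 loose, grows clockwise seen from above, hard stop (tight) at 2.36; half way is about 1.2. Stiff (about 0.1 N m), stays where it is left.
- antiseptic: Orange antiseptic bottle 57 x 58 x 166 mm, a loose bystander; origin at the centre of its underside.
- cup_red: Specimen cup with red lid, 65 x 65 x 66 mm, a loose bystander; origin at the centre of its underside.

How it is judged:
On the way, in this order (a step that is already met when the one before it is completed fails the run):
1. every swab is home in a tube of its own (((horizontal distance between swab_1 and tube_1 below 0.004 m and z of swab_1 in the frame of tube_1 below -0.066 m) or (horizontal distance between swab_1 and tube_2 below 0.004 m and z of swab_1 in the frame of tube_2 below -0.066 m) or (horizontal distance between swab_1 and tube_3 below 0.004 m and z of swab_1 in the frame of tube_3 below -0.066 m) or (horizontal distance between swab_1 and tube_4 below 0.004 m and z of swab_1 in the frame of tube_4 below -0.066 m)) and ((horizontal distance between swab_2 and tube_1 below 0.004 m and z of swab_2 in the frame of tube_1 below -0.066 m) or (horizontal distance between swab_2 and tube_2 below 0.004 m and z of swab_2 in the frame of tube_2 below -0.066 m) or (horizontal distance between swab_2 and tube_3 below 0.004 m and z of swab_2 in the frame of tube_3 below -0.066 m) or (horizontal distance between swab_2 and tube_4 below 0.004 m and z of swab_2 in the frame of tube_4 below -0.066 m)) and ((horizontal distance between swab_3 and tube_1 below 0.004 m and z of swab_3 in the frame of tube_1 below -0.066 m) or (horizontal distance between swab_3 and tube_2 below 0.004 m and z of swab_3 in the frame of tube_2 below -0.066 m) or (horizontal distance between swab_3 and tube_3 below 0.004 m and z of swab_3 in the frame of tube_3 below -0.066 m) or (horizontal distance between swab_3 and tube_4 below 0.004 m and z of swab_3 in the frame of tube_4 below -0.066 m)) and ((horizontal distance between swab_4 and tube_1 below 0.004 m and z of swab_4 in the frame of tube_1 below -0.066 m) or (horizontal distance between swab_4 and tube_2 below 0.004 m and z of swab_4 in the frame of tube_2 below -0.066 m) or (horizontal distance between swab_4 and tube_3 below 0.004 m and z of swab_4 in the frame of tube_3 below -0.066 m) or (horizontal distance between swab_4 and tube_4 below 0.004 m and z of swab_4 in the frame of tube_4 below -0.066 m))), for 0.3 s.
2. the lid sits flat on the flange over both pins, all knobs still loose (horizontal distance between lid and seat below 0.008 m and z of lid in the frame of seat below 0.003 m and angle between lid's own z axis and vertical below 0.03 rad and angle between the x axis of lid and the x axis of steriliser, either way round below 0.08 rad and value of joint each of knob_1, knob_2, knob_3, knob_4 below 0.5 rad), for 0.3 s.
3. one opposite pair of knobs is about half way, the other pair still loose (horizontal distance between lid and seat below 0.008 m and z of lid in the frame of seat below 0.003 m and angle between lid's own z axis and vertical below 0.03 rad and angle between the x axis of lid and the x axis of steriliser, either way round below 0.08 rad and ((value of joint knob_1 between 0.7 and 1.75 rad and value of joint knob_3 between 0.7 and 1.75 rad and value of joint each of knob_2, knob_4 below 0.5 rad) or (value of joint knob_2 between 0.7 and 1.75 rad and value of joint knob_4 between 0.7 and 1.75 rad and value of joint each of knob_1, knob_3 below 0.5 rad))), for 0.2 s.
4. all four knobs are about half way (horizontal distance between lid and seat below 0.008 m and z of lid in the frame of seat below 0.003 m and angle between lid's own z axis and vertical below 0.03 rad and angle between the x axis of lid and the x axis of steriliser, either way round below 0.08 rad and value of joint knob_1 between 0.7 and 1.75 rad and value of joint knob_2 between 0.7 and 1.75 rad and value of joint knob_3 between 0.7 and 1.75 rad and value of joint knob_4 between 0.7 and 1.75 rad), for 0.2 s.
5. one opposite pair is fully tight, the other pair still half way (horizontal distance between lid and seat below 0.008 m and z of lid in the frame of seat below 0.003 m and angle between lid's own z axis and vertical below 0.03 rad and angle between the x axis of lid and the x axis of steriliser, either way round below 0.08 rad and ((value of joint each of knob_1, knob_3 above 2.2 rad and value of joint knob_2 between 0.7 and 1.75 rad and value of joint knob_4 between 0.7 and 1.75 rad) or (value of joint each of knob_2, knob_4 above 2.2 rad and value of joint knob_1 between 0.7 and 1.75 rad and value of joint knob_3 between 0.7 and 1.75 rad))), for 0.2 s.
At the end, for the whole second after the job is handed in: Every swab present: stopper within 4 mm of the mouth of a tube of its own; lid flat on the flange over both pins (3 mm in height, 8 mm sideways, 0.08 rad), at rest; all four knobs past 2.2 rad. (Loose: under 0.5 rad; half way: 0.7 to 1.75 rad.) (all of step 1 and horizontal distance between lid and seat below 0.008 m and z of lid in the frame of seat below 0.003 m and angle between lid's own z axis and vertical below 0.03 rad and angle between the x axis of lid and the x axis of steriliser, either way round below 0.08 rad and value of joint each of knob_1, knob_2, knob_3, knob_4 above 2.2 rad and linear speed of lid below 0.02 m/s); the robot touches nothing.
It fails at once if the antiseptic is pushed more than 30 mm from its place or tipped (distance of antiseptic from where it was at the start of the episode above 0.03 m or angle between antiseptic's own z axis and vertical above 0.4 rad).
It fails at once if the cup red is pushed more than 30 mm from its place or tipped (distance of cup_red from where it was at the start of the episode above 0.03 m or angle between cup_red's own z axis and vertical above 0.4 rad).
It fails at once if the lid lands on its seat faster than 0.25 m/s (dropped) (horizontal distance between lid and seat below 0.02 m and z of lid in the frame of seat below 0.01 m and linear speed of lid above 0.25 m/s).
Of swab_1, swab_2, swab_3, swab_4 only 2 to 4 are there at a start; the rules pass over those that are not, and their reading is None.
At some moment in a run one of lid may be knocked a few centimetres aside while the robot is not near it.
It also fails if it takes over 210 s, if anything falls off the work surface, if the arm or the gripper's body presses on something with over 40 N, if the wrist force passes 120 N, or if a joint passes its speed limit or range.

## Working session

There is one attempt and no reset: what is moved stays moved. The work goes in short steps, each a Python script; the robot and the scene stay as the last script left them, time stands still between calls to the robot, and variables do not carry over. Pictures are saved under pics/ and viewed, at most 17 in all, crops included, and the job is handed in when it is done.

```bash
mkdir -p pics; ls; python3 - <<'E'
from cell import env,kin,camera,calibration,job
import cv2,numpy as np
for n in("scene","top"):
    p,d=camera(n); cv2.imwrite(f"pics/{n}0.png",p); np.save(f"{n}0.npy",d)
    c=calibration(n); print(n,c); R=cv2.Rodrigues(np.array(c["rvec"],float))[0]; print(-R.T@np.array(c["tvec"]).ravel(), (d>0).mean())
print(env.get_state()); print(calibration("wrist"))
E
```

```text
pics
scene {'fx': 416.5019317598586, 'fy': 416.5019317598586, 'cx': 256.67824622599346, 'cy': 201.21272774778262, 'k1': 0.03489802318883284, 'rvec': array([ 1.96709743, -0.7140653 ,  0.44696097]), 'tvec': array([-0.42442939,  0.26936776,  1.15847504])}
[-0.26497578 -0.94886083  0.79007256] 0.9956156412760416
top {'fx': 454.2823510012661, 'fy': 454.2823510012661, 'cx': 257.5105796531418, 'cy': 194.8676365554432, 'k1': -0.1184937453068414, 'rvec': array([ 2.15899004, -2.20637576,  0.08144869]), 'tvec': array([0.00674102, 0.5389458 , 1.6498536 ])}
[ 0.41353588 -0.00456363  1.68567262] 0.9959462483723959
{'time': 0.1, 'qpos': array([-1.31310009,  0.47773297,  0.02233766,  1.55627085, -0.01152047,
        1.1093083 , -0.08309931]), 'joint_velocities': array([ 0.00192887, -0.00317081, -0.00093664, -0.00379832,  0.001999  ,
        0.00218138, -0.0002705 ]), 'joint_torque': array([ 5.20555564e-03, -5.97759748e+01,  1.61436148e+00, -2.81954634e+01,
        1.29078139e-02,  4.95762943e-03, -8.47073665e-06]), 'tcp_pos': array([0.24129864, 0.62998942, 0.30304684]), 'orientation': array([-9.79986491e-05,  1.81871765e-01,  9.83321935e-01, -7.89804100e-04]), 'force': array([ 0.2808382 , -0.14954672,  0.42124429]), 'torque': array([-0.05451496,  0.04713103, -0.05464468]), 'gripper_force': 0.0, 'opening': 0.08542324585162209}
{'fx': 304.0167456574787, 'fy': 304.0167456574787, 'cx': 258.0241453712945, 'cy': 186.53476524709302, 'k1': -0.06743536423223939, 'rvec': array([-2.38951173, -1.64671859, -0.22845757]), 'tvec': array([-0.67368525, -0.03664708,  0.38005851])}
```

View pics/top0.png

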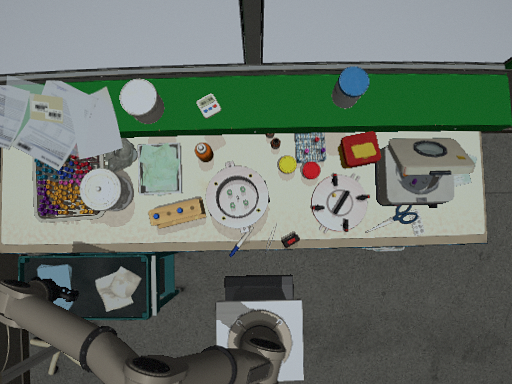

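View pics/scene0.png

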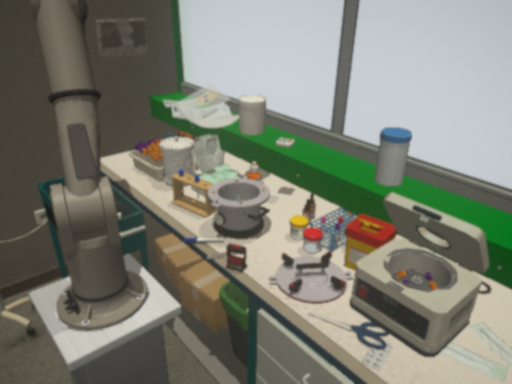

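```bash
cat > h.py <<'E'
from cell import env,kin,camera,calibration,job
import cv2,numpy as np
from scipy.spatial.transform import Rotation as Ro
def down(yaw):  # tool y axis (closing line) at yaw+90deg world; tool x at yaw
    R=np.column_stack([[np.cos(yaw),np.sin(yaw),0],[np.sin(yaw),-np.cos(yaw),0],[0,0,-1]])
    q=Ro.from_matrix(R).as_quat(); return np.array([q[3],*q[:3]])
def K(c): return np.array([[c["fx"],0,c["cx"]],[0,c["fy"],c["cy"]],[0,0,1]])
def ray(c,uv):
    n=cv2.undistortPoints(np.array(uv,float).reshape(-1,1,2),K(c),np.array([c["k1"],0,0,0,0.]))[:,0]
    R=cv2.Rodrigues(np.array(c["rvec"],float))[0]; t=np.array(c["tvec"],float).ravel()
    return -R.T@t,(R.T@np.column_stack([n,np.ones(len(n))]).T).T
def onplane(c,uv,z):
    o,d=ray(c,uv); return o+d*((z-o[2])/d[:,2])[:,None]
def proj(c,P):
    return cv2.projectPoints(np.array(P,float).reshape(-1,3),np.array(c["rvec"],float),np.array(c["tvec"],float),K(c),np.array([c["k1"],0,0,0,0.]))[0][:,0]
def shot(name,file=None):
    c=calibration(name); p,d=camera(name)
    if file: cv2.imwrite("pics/"+file,p)
    return c,p,d
def yawq(): 
    q=env.get_state()["orientation"]; x=Ro.from_quat([*q[1:],q[0]]).as_matrix()[:,0]; return np.arctan2(x[1],x[0])
E
python3 - <<'E'
from h import *
c=calibration("top")
for n,uv,z in[("pot",(238,198),.14),("stand",(177,212),.115),("lid",(340,203),.02),("bottle",(204,150),.16),("cup",(312,170),.066)]: print(n,onplane(c,[uv],z)[0].round(3))
c=calibration("wrist");s=env.get_state();R=cv2.Rodrigues(c["rvec"])[0]
q=s["orientation"];T=Ro.from_quat([*q[1:],q[0]]).as_matrix()
print("cam in tool",T.T@(-R.T@c["tvec"]-s["tcp_pos"]),"axes",(T.T@R.T).round(3))
for n,p in [("stand",(.48,.28,.35)),("pot",(.5,.07,.4)),("lid",(.5,-.3,.3))]:
  for y in (0,np.pi/2,np.pi,-np.pi/2): 
    q=kin.inverse_kinematics(np.array(p),down(y)); print(n,y,None if q is None else q.round(2))
E
```

```text
pot [0.521 0.062 0.14 ]
stand [0.478 0.276 0.115]
lid [ 0.502 -0.308  0.02 ]
bottle [0.686 0.174 0.16 ]
cup [ 0.621 -0.203  0.066]
cam in tool [ 0.07038446 -0.00033466 -0.07095463] axes [[ 0.001 -0.961 -0.275]
 [ 1.     0.002 -0.   ]
 [ 0.001 -0.275  0.961]]
stand 0 [-1.2   0.27  0.69  1.82 -0.19  1.11 -2.01]
stand 1.5707963267948966 [-0.98  0.24  0.41  1.81 -0.11  1.11 -0.53]
stand 3.141592653589793 [-0.73  0.24  0.11  1.8  -0.03  1.11  0.96]
stand -1.5707963267948966 [-0.51  0.25 -0.16  1.78  0.04  1.12  2.46]
pot 0 [-0.96  0.11  0.77  1.87 -0.08  1.19 -1.73]
pot 1.5707963267948966 [-0.8   0.11  0.59  1.86 -0.06  1.2  -0.19]
pot 3.141592653589793 [-0.65  0.1   0.43  1.85 -0.05  1.2   1.36]
pot -1.5707963267948966 [-0.45  0.11  0.2   1.84 -0.02  1.2   2.9 ]
lid 0 [-0.37  0.58  1.16  1.83 -0.59  1.13 -0.57]
lid 1.5707963267948966 [-0.19  0.43  0.83  1.83 -0.36  1.05  0.78]
lid 3.141592653589793 [-0.39  0.61  1.21  1.84 -0.63  1.15  2.61]
lid -1.5707963267948966 [-0.42  0.66  1.28  1.84 -0.69  1.18 -2.05]
```

```bash
python3 - <<'E'
from h import *
ims=[]
for n,p in [("stand",(.46,.28,.36)),("pot",(.5,.062,.40)),("lid",(.48,-.3,.36))]:
    env.reach(np.array(p),down(np.pi)); c,im,d=shot("wrist",f"{n}1.png"); np.savez(f"{n}1.npz",im=im,d=d,**c); print(n,env.get_state()["time"],env.get_state()["qpos"].round(2))
E
```

```text
stand 1.6917 [-0.76  0.2   0.11  1.82 -0.02  1.12  0.93]
pot 2.6417 [-0.49  0.1   0.26  1.85 -0.03  1.2   1.35]
lid 4.0583 [-0.04  0.27  0.6   1.78 -0.17  1.14  2.19]
```

View pics/stand1.png

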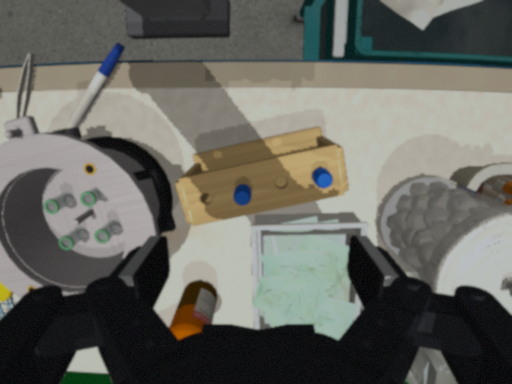

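View pics/pot1.png

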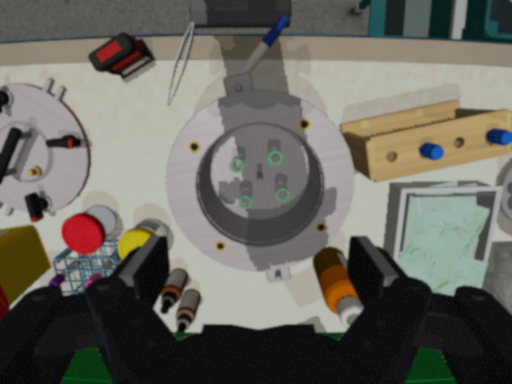

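View pics/lid1.png

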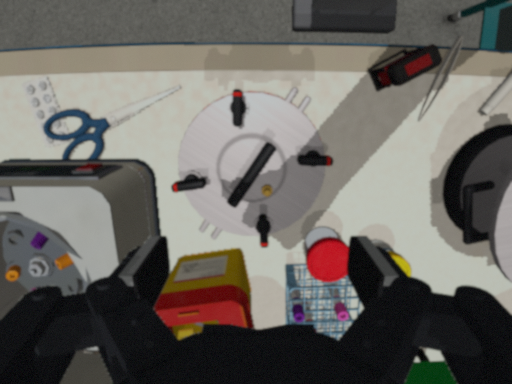

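```bash
cat >> h.py <<'E'
def blobs(im,lo,hi,amin):
    m=cv2.inRange(cv2.cvtColor(im,cv2.COLOR_BGR2HSV),lo,hi)
    n,l,s,ce=cv2.connectedComponentsWithStats(m)
    return m,[(ce[i],s[i][4]) for i in range(1,n) if s[i][4]>=amin]
def ellipses(m,amin=15):
    out=[]
    for k in cv2.findContours(cv2.morphologyEx(m,cv2.MORPH_CLOSE,np.ones((3,3))),cv2.RETR_EXTERNAL,cv2.CHAIN_APPROX_NONE)[0]:
        if len(k)>=amin: out.append(cv2.fitEllipse(k))
    return out
E
python3 - <<'E'
from h import *
z=np.load("stand1.npz"); c={k:(z[k] if z[k].ndim else float(z[k])) for k in z.files if k not in("im","d")}
m,b=blobs(z["im"],(105,150,60),(125,255,255),60)
sw=[]
for ce,a in b:
    p=onplane(c,[ce],.135)[0]; print("blue",ce.round(1),a,p.round(4))
    if abs(p[0]-.48)<.08 and abs(p[1]-.28)<.12: sw.append(p)
for i,(a,b_) in enumerate([((.52,.065),np.pi),((.52,.065),0)]):
    env.reach(np.array([*a,.30]),down(b_)); c,im,d=shot("wrist",f"pot2_{i}.png")
    m,_=blobs(im,(55,60,30),(90,255,255),5)
    for e in ellipses(m): 
        p=onplane(c,[e[0]],.105)[0]
        if np.hypot(*(p[:2]-np.array(a)))<.07: print("tube",b_,np.round(e[0],1),np.round(e[1],1),p[:2].round(4))
for s in sw:
  r=[]
  for y in (0,np.pi):
    env.reach(np.array([*s[:2],.31]),down(y)); c,im,d=shot("wrist","sw_%d_%d.png"%(s[1]*1000,y>1))
    m,b=blobs(im,(105,150,60),(125,255,255),60)
    P=[onplane(c,[ce],.13)[0] for ce,a in b]; p=min(P,key=lambda p:np.hypot(*(p[:2]-s[:2]))); r.append(p[:2])
  print("swab",np.round(r,4),np.mean(r,0).round(4))
print(env.get_state()["time"])
E
```

```text
blue [111.   59.8] 310 [0.3516 0.1443 0.135 ]
blue [322.1 177.6] 246 [0.464  0.3458 0.135 ]
blue [242.1 194.3] 236 [0.4819 0.2651 0.135 ]
tube 3.141592653589793 [241.1 214.7] [17.7 18.3] [0.5536 0.0476]
tube 3.141592653589793 [291.3 204.8] [18.2 18.5] [0.5438 0.0943]
tube 3.141592653589793 [229.7 165.1] [17.7 18.7] [0.5062 0.0381]
tube 3.141592653589793 [281.9 154.6] [19.1 19.7] [0.4967 0.0846]
tube 0 [240.3 214.9] [17.6 18.3] [0.5535 0.0475]
tube 0 [290.7 205.1] [18.3 18.4] [0.5438 0.0944]
tube 0 [228.9 165.5] [18.  18.8] [0.5063 0.0381]
tube 0 [281.2 155. ] [19.3 19.9] [0.4968 0.0846]
swab [[0.4655 0.3466]
 [0.4654 0.3466]] [0.4654 0.3466]
swab [[0.4836 0.2645]
 [0.4837 0.2647]] [0.4836 0.2646]
9.5833
```

```bash
python3 - <<'E'
from h import *
print("yaw now",yawq())
q=kin.inverse_kinematics(np.array([.52,.065,.30]),down(0)); print(q.round(2))
env.goto_joints(q); print("yaw",yawq(),env.get_state()["tcp_pos"])
c,im,d=shot("wrist","pot3.png")
m,_=blobs(im,(55,60,30),(90,255,255),5)
for e in ellipses(m): 
    p=onplane(c,[e[0]],.105)[0]
    if np.hypot(*(p[:2]-[.52,.065]))<.07: print("tube",np.round(e[0],1),np.round(e[1],1),p[:2].round(4), d[int(e[0][1]),int(e[0][0])])
print(env.get_state()["time"])
E
```

```text
yaw now 0.0016112296121230639
[-1.18  0.5   1.27  1.97 -0.55  1.08 -1.24]
yaw 0.001804676130688819 [0.52021764 0.06668265 0.29985355]
tube [238.4 202.7] [15.6 17.1] [0.4975 0.0846] 0.30078387
tube [288.7 192.6] [14.4 16.6] [0.5075 0.0384] 0.3008862
tube [278.1 148.8] [4.4 8.6] [0.5477 0.0489] 0.26915905
tube [227.  152.8] [19.3 19.7] [0.544 0.094] 0.30107254
tube [277.7 138.1] [ 9.8 14.4] [0.5571 0.0495] 0.29792613
10.4667
```

View pics/pot3.png

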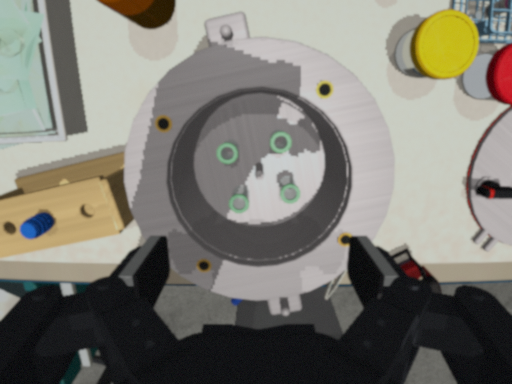

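```bash
cat >> h.py <<'E'
YW=np.deg2rad(102.5)
def st(): s=env.get_state(); return s["time"],s["tcp_pos"].round(4),s["force"].round(1),round(s["opening"],4)
def go(p,y,zfrom=None):
    q=kin.inverse_kinematics(np.array(p),down(y)); env.goto_joints(q)
E
python3 - <<'E'
from h import *
A=np.array([.4836,.2647])
env.grip(.045,40)
env.reach(np.array([*A,.30]),down(YW)); env.dwell(.2); print(st(),yawq(),env.get_state()["qpos"].round(2))
env.movel(np.array([*A,.1915]),.1,stop_force=8); print(st())
env.grip(.0,40); print(st())
env.movel(np.array([*A,.34]),.15); print(st())
T=np.array([.4968,.0846])
env.movel(np.array([*T,.34]),.2); env.movel(np.array([*T,.265]),.15);env.dwell(.2); print(st(),yawq(),env.get_state()["qpos"].round(2))
shot("wrist","ins1.png")
E
```

```text
(12.2083, array([0.484 , 0.2637, 0.2999]), array([ 0.6, -0.2, -0. ]), 0.0449) 1.7862692079744948 [-1.27  0.36  0.83  1.9  -0.31  1.02 -0.09]
(13.4417, array([0.484 , 0.2649, 0.1921]), array([-0.3,  0.3,  0.1]), 0.045)
(13.8, array([0.4838, 0.2649, 0.192 ]), array([-0.7, -0.6,  5.4]), 0.0167)
(14.9417, array([0.4831, 0.2646, 0.3391]), array([-0.9,  0.8, -0.2]), 0.0162)
(16.8417, array([0.4973, 0.0848, 0.2659]), array([0.3, 0.1, 0.4]), 0.0163) 1.7891636148403676 [-1.01  0.33  0.88  2.04 -0.32  0.91  0.26]
```

View pics/ins1.png

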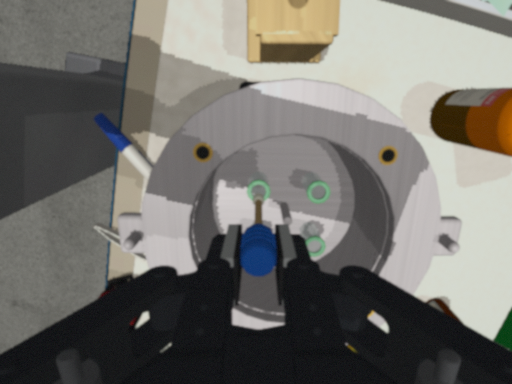

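```bash
python3 - <<'E'
from h import *
T=np.array([.4968,.0846])
print(env.movel(np.array([*T,.185]),.06,stop_force=6),st())
print(env.movel(np.array([*T,.177]),.03,stop_force=15),st())
shot("wrist","ins2.png")
E
```

```text
False (18.375, array([0.497 , 0.0846, 0.1853]), array([-0.5,  0.5,  0.4]), 0.0168)
True (18.6167, array([0.4978, 0.0847, 0.1813]), array([0.2, 1. , 1.5]), 0.0164)
```

```bash
python3 - <<'E'
from h import *
def up(p,z,v=.2): env.movel(np.array([*p,z]),v)
T=env.get_state()["tcp_pos"][:2]
env.grip(.03); up(T,.26)
shot("wrist","ins3.png")
env.movel(np.array([*T,.34]),.2)
B=np.array([.4652,.3465]); T=np.array([.5537,.0476])
env.grip(.045,40)
env.movel(np.array([*B,.30]),.25); env.dwell(.1); print(st(),yawq())
env.movel(np.array([*B,.1915]),.1,stop_force=8); print(st())
env.grip(.0,40); env.movel(np.array([*B,.34]),.15); print(st())
env.movel(np.array([*T,.34]),.25); env.movel(np.array([*T,.265]),.15);env.dwell(.1); print(st())
shot("wrist","ins4.png")
print(env.movel(np.array([*T,.185]),.06,stop_force=6),st())
if env.get_state()["tcp_pos"][2]<.187:
  print(env.movel(np.array([*T,.177]),.03,stop_force=15),st())
  T=env.get_state()["tcp_pos"][:2]; env.grip(.03); up(T,.30); print(st())
  c,im,d=shot("wrist","ins5.png")
E
```

```text
(21.7083, array([0.466 , 0.3446, 0.3005]), array([ 0.2, -0.5, -0.8]), 0.0448) 1.786088731111965
(22.9417, array([0.4656, 0.3467, 0.1921]), array([ 0.2, -0.3, -0.1]), 0.045)
(24.4417, array([0.4647, 0.3463, 0.339 ]), array([ 0.3, -0. ,  1.1]), 0.0165)
(26.5917, array([0.5544, 0.0477, 0.2661]), array([ 0.5,  0.7, -0.2]), 0.0166)
False (28.125, array([0.554 , 0.0476, 0.1853]), array([-0.4,  0.2,  0.5]), 0.0164)
True (28.3667, array([0.5544, 0.0476, 0.182 ]), array([-2.1,  0.5,  8.8]), 0.0165)
(29.3917, array([0.5538, 0.0479, 0.2991]), array([-0.7,  0.1, -0.1]), 0.0301)
```

View pics/ins5.png

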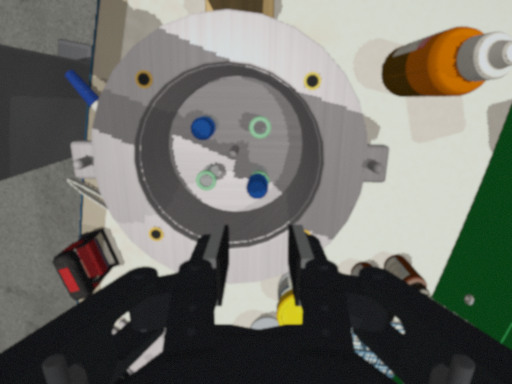

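```bash
python3 - <<'E'
from h import *
c,im,d=shot("wrist","ins6.png")
m,b=blobs(im,(105,130,40),(125,255,255),60)
for ce,a in b: print(ce.round(1),a,onplane(c,[ce],.118)[0].round(4),d[int(ce[1]),int(ce[0])])
for T in [(.4968,.0846),(.5537,.0476)]:
  for z in(.105,.118,.131): print(T,z,proj(c,[(*T,z)]).round(1))
# depth-based top height
K_,R=K(c),cv2.Rodrigues(c["rvec"])[0]
for ce,a in b[:4]:
  o,r=ray(c,[ce]); print((o+r[0]*d[int(ce[1]),int(ce[0])]).round(4))
E
```

```text
[81.1 86.7] 470 [0.3945 0.0964 0.118 ] 0.33512825
[203.1 127.4] 407 [0.4981 0.0849 0.118 ] 0.23397249
[257.5 185.8] 359 [0.5525 0.0461 0.118 ] 0.24617681
(0.4968, 0.0846) 0.105 [[204.1 126. ]]
(0.4968, 0.0846) 0.118 [[201.4 127.4]]
(0.4968, 0.0846) 0.131 [[198.3 128.8]]
(0.5537, 0.0476) 0.105 [[259.2 180.5]]
(0.5537, 0.0476) 0.118 [[259.2 184.4]]
(0.5537, 0.0476) 0.131 [[259.2 188.7]]
[0.3368 0.0885 0.0166]
[0.5004 0.0866 0.1322]
[0.5517 0.0502 0.1328]
```

```bash
python3 - <<'E'
from h import *
c,im,d=shot("wrist")
ctr=np.array([.52508,.06615]); th=np.deg2rad(11.6); u=np.array([np.cos(th),np.sin(th)])
crops=[]
for s in(1,-1):
    P=ctr+s*.111*u; a=proj(c,[(*P,.14),(*P,.156)]); print(a)
    x,y=a[0].astype(int); k=8; cr=cv2.resize(im[y-30:y+30,x-30:x+30],None,fx=k,fy=k,interpolation=cv2.INTER_CUBIC)
    for q,col in zip(a,((0,0,255),(0,255,0))): cv2.drawMarker(cr,tuple(int(v) for v in (q-[x-30,y-30]+.5)*k),col,cv2.MARKER_CROSS,25,1)
    crops.append(cr[:,:390])
cv2.imwrite("pics/pins.png",np.hstack(crops))
env.reach(np.array([.44,-.3,.36]),down(np.pi)); c,im,d=shot("wrist","lid2.png"); np.savez("lid2.npz",im=im,d=d,**c); print(yawq(),st())
hsv=cv2.cvtColor(im,cv2.COLOR_BGR2HSV)
E
```

```text
[[371.64178535 164.21804007]
 [379.44288724 168.74381053]]
[[ 87.42032905 159.49280297]
 [ 75.88953355 163.66730799]]
-3.1406391773543394 (31.25, array([ 0.4405, -0.2992,  0.3597]), array([ 0.4, -0.2, -0.3]), 0.0299)
```

View pics/pins.png

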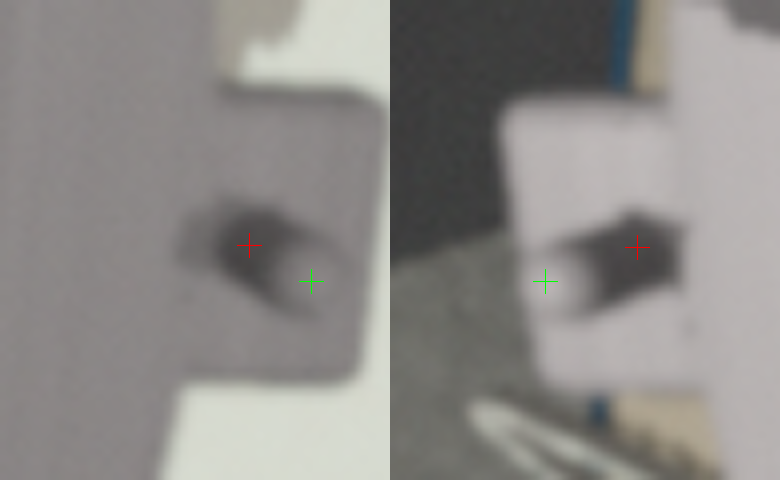

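View pics/lid2.png

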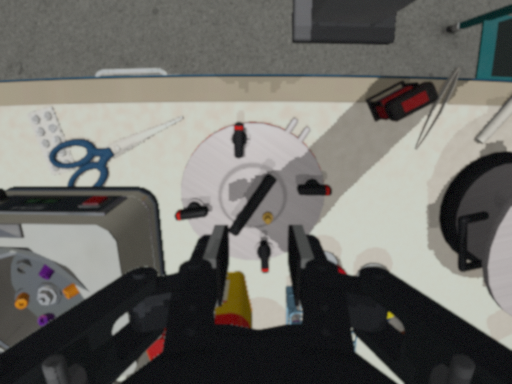

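```bash
cat >> h.py <<'E'
def lidpose(c,im,zl,guess):
    hsv=cv2.cvtColor(im,cv2.COLOR_BGR2HSV)
    m=cv2.inRange(hsv,(0,140,70),(8,255,255))|cv2.inRange(hsv,(172,140,70),(180,255,255))
    n,l,s,ce=cv2.connectedComponentsWithStats(m)
    r=[]
    for i in range(1,n):
        p=onplane(c,[ce[i]],zl+.040)[0]
        if 4<=s[i][4]<150 and abs(np.hypot(*(p[:2]-guess))-.105)<.03: r.append((p[:2],s[i][4]))
    v=cv2.inRange(hsv,(0,0,0),(180,255,60)); n,l,s,ce=cv2.connectedComponentsWithStats(v); hd=None
    for i in range(1,n):
        p=onplane(c,[ce[i]],zl+.054)[0]
        if s[i][4]>150 and np.hypot(*(p[:2]-guess))<.03:
            ys,xs=np.where(l==i); Q=onplane(c,np.column_stack([xs,ys]),zl+.054)[:,:2]; w,V=np.linalg.eigh(np.cov(Q.T)); hd=(Q.mean(0),np.degrees(np.arctan2(V[1,1],V[0,1])),np.ptp(Q@V[:,1]))
    return r,hd
E
python3 - <<'E'
from h import *
for f in("lid1","lid2"):
    z=np.load(f+".npz"); c={k:(z[k] if z[k].ndim else float(z[k])) for k in z.files if k not in("im","d")}
    r,hd=lidpose(c,z["im"],0,np.array([.502,-.308]))
    P=np.array([p for p,_ in r]); print(f,P.round(4).tolist(),[a for _,a in r],P.mean(0).round(4)); print("angles",np.degrees(np.arctan2(*(P-P.mean(0)).T[::-1])).round(1),np.hypot(*(P-P.mean(0)).T).round(4)); print("handle",hd)
E
```

```text
lid1 [[0.403, -0.3244], [0.4865, -0.2059], [0.5233, -0.4097], [0.6063, -0.2896]] [np.int32(45), np.int32(30), np.int32(32), np.int32(22)] [ 0.5048 -0.3074]
angles [-170.5  100.2  -79.7   10. ] [0.1032 0.1031 0.1039 0.1031]
handle (array([ 0.50329695, -0.30785588]), np.float64(146.29581894146324), np.float64(0.09385855580123215))
lid2 [[0.4037, -0.3241], [0.4865, -0.206], [0.5231, -0.4093], [0.6072, -0.2892]] [np.int32(44), np.int32(32), np.int32(32), np.int32(20)] [ 0.5051 -0.3071]
angles [-170.5  100.4  -80.    10. ] [0.1029 0.1029 0.1037 0.1036]
handle None
```

```bash
python3 - <<'E'
from h import *
L=np.array([.5045,-.3074]); y=np.deg2rad(145)
env.grip(.036,100)
env.reach(np.array([*L,.18]),down(y)); env.dwell(.15); print(st(),np.degrees(yawq()),env.get_state()["qpos"].round(2))
print(env.movel(np.array([*L,.109]),.1,stop_force=8),st())
env.grip(0,100); print(st())
env.movel(np.array([*L,.125]),.05); print(st())
env.movel(np.array([*L,.36]),.15); env.dwell(.2); print(st(),np.degrees(yawq()))
shot("wrist","lift.png"); shot("scene","lift_s.png")
E
```

```text
(32.425, array([ 0.5051, -0.308 ,  0.1821]), array([-0.2,  0.6, -0.3]), 0.0361) 145.0321044534568 [-0.13  0.61  0.79  1.9  -0.57  0.86  1.92]
False (33.2833, array([ 0.5047, -0.3078,  0.1093]), array([ 0.3, -0.2,  0.5]), 0.0359)
(33.625, array([ 0.5049, -0.3078,  0.11  ]), array([-1.7,  0.4,  5.5]), 0.0127)
(34.0917, array([ 0.5045, -0.3072,  0.1251]), array([-0.6,  0.3, -7.3]), 0.0126)
(36.0083, array([ 0.5044, -0.3073,  0.3595]), array([-0.2,  0.2, -6.6]), 0.0126) 144.99040908262484
```

View pics/lift.png

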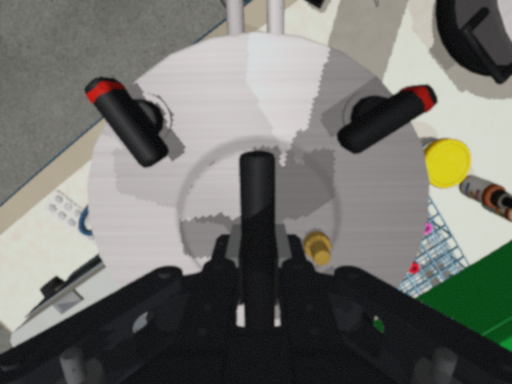

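```bash
python3 - <<'E'
from h import *
s=env.get_state(); c,im,d=shot("wrist")
zl=s["tcp_pos"][2]-.1095
hsv=cv2.cvtColor(im,cv2.COLOR_BGR2HSV)
m=cv2.inRange(hsv,(0,140,70),(8,255,255))|cv2.inRange(hsv,(172,140,70),(180,255,255)); m[160:]=0
n,l,S,ce=cv2.connectedComponentsWithStats(m)
P=np.array([onplane(c,[ce[i]],zl+.040)[0][:2] for i in range(1,n) if S[i][4]>60]); print(P,np.hypot(*(P[0]-P[1])))
v=P[1]-P[0]; ax=np.degrees(np.arctan2(-v[0],v[1])); 
mid=P.mean(0); 
for a in (ax,ax+180):
    cen=mid-.1032*np.cos(np.pi/4)*np.array([np.cos(np.deg2rad(a)),np.sin(np.deg2rad(a))])
    o=cen-s["tcp_pos"][:2]; print("axis",a,"centre",cen.round(4),"offset",o.round(4)); 
print("tool yaw",np.degrees(yawq()))
# fork prongs
hs=im[0:32,200:310].astype(int).sum(2).mean(0); print((np.where(hs>420)[0]+200)[[0,-1]])
# joint feasibility at place
for y in(191.6,11.6):
    q=kin.inverse_kinematics(np.array([.525,.066,.36]),down(np.deg2rad(y))); print(y,None if q is None else q.round(2))
E
```

```text
[[ 0.40169738 -0.32241276]
 [ 0.48722278 -0.20461599]] 0.14557016565745862
axis -35.981221823993906 centre [ 0.3854 -0.2206] offset [-0.119   0.0867]
axis 144.0187781760061 centre [ 0.5035 -0.3064] offset [-0.0009  0.001 ]
tool yaw 144.99907356291388
[228 309]
191.6 [-1.05  0.26  0.98  1.88 -0.24  1.13  1.79]
11.6 [-1.23  0.41  1.3   1.89 -0.43  1.18 -1.14]
```

```bash
python3 - <<'E'
from h import *
C=np.array([.5251,.0662]); y=np.deg2rad(192.0)
env.movel(np.array([*C,.36]),.2,rot=down(y)); env.dwell(.2); print(st(),np.degrees(yawq()),env.get_state()["qpos"].round(2))
env.movel(np.array([*C,.277]),.1); env.dwell(.3); print(st(),np.degrees(yawq()))
c,im,d=shot("wrist"); th=np.deg2rad(11.6)
P=np.array([.52508,.06615])-.111*np.array([np.cos(th),np.sin(th)])
a=proj(c,[(*P,.14),(*P,.156)]); print(a)
cr=cv2.resize(im[0:60,200:330],None,fx=6,fy=6,interpolation=cv2.INTER_CUBIC)
for q,col in zip(a,((0,0,255),(0,255,0))): cv2.drawMarker(cr,tuple(int(v) for v in (q-[200,0]+.5)*6),col,cv2.MARKER_CROSS,25,1)
cv2.imwrite("pics/fork.png",cr); cv2.imwrite("pics/fork_full.png",im)
E
```

```text
(38.3833, array([0.5251, 0.0656, 0.36  ]), array([ 0.7, -0.4, -6.7]), 0.0124) -168.0577941767825 [-0.86  0.21  0.73  1.87 -0.16  1.12  1.71]
(39.6667, array([0.5253, 0.0663, 0.2774]), array([-0.2, -0.6, -7.9]), 0.013) -167.99359162485618
[[259.25917308  34.07164786]
 [259.36648965  28.3767436 ]]
```

View pics/fork.png

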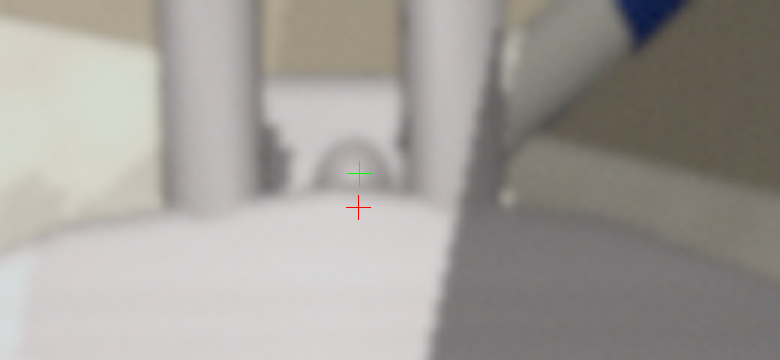

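```bash
python3 - <<'E'
from h import *
C=np.array([.5251,.0664]); y=np.deg2rad(191.25)
env.movel(np.array([*C,.277]),.05,rot=down(y)); env.dwell(.2); print(st(),np.degrees(yawq()))
c,im,d=shot("wrist")
cr=cv2.resize(im[0:60,200:330],None,fx=6,fy=6,interpolation=cv2.INTER_CUBIC)
cv2.imwrite("pics/fork2.png",cr)
g=im[28,225:290].astype(int).sum(1); print(g.tolist())
print(env.movel(np.array([*C,.2535]),.04,stop_force=5),st(),np.degrees(yawq()))
E
```

```text
(40.1667, array([0.5251, 0.0664, 0.277 ]), array([-0.7,  1. , -6.6]), 0.0126) -168.74879160911343
[554, 514, 452, 437, 460, 492, 515, 534, 545, 555, 561, 565, 563, 555, 536, 508, 473, 427, 376, 365, 436, 514, 563, 575, 553, 500, 471, 490, 519, 545, 566, 569, 548, 516, 491, 462, 458, 511, 572, 603, 597, 541, 454, 415, 441, 476, 511, 532, 521, 455, 377, 341, 336, 327, 321, 318, 308, 298, 297, 327, 357, 372, 373, 371, 373]
False (40.95, array([0.5252, 0.0663, 0.2535]), array([ 0.1,  0.3, -6.1]), 0.0126) -168.75905513289672
```

```bash
python3 - <<'E'
from h import *
C=np.array([.5251,.0664])
print(env.movel(np.array([*C,.2485]),.02,stop_force=5),st())
print(env.movel(np.array([*C,.2465]),.02,stop_force=5),st())
E
```

```text
True (41.2167, array([0.5256, 0.0665, 0.25  ]), array([-0.7,  0.1,  5. ]), 0.0124)
True (41.425, array([0.5259, 0.0663, 0.25  ]), array([-2.2, -0.2,  7.5]), 0.0126)
```

```bash
python3 - <<'E'
from h import *
env.grip(.034); print(st())
p=env.get_state()["tcp_pos"]; env.movel(np.array([*p[:2],.42]),.2); env.movel(np.array([p[0]-.06,p[1],.42]),.2); env.dwell(.1); print(st(),env.get_state()["qpos"].round(2))
c,im,d=shot("wrist","seat.png"); np.savez("seat.npz",im=im,d=d,**c)
r,hd=lidpose(c,im,.14,np.array([.525,.066])); P=np.array([p for p,_ in r]); print(P.round(4).tolist(),P.mean(0)); print(np.degrees(np.arctan2(*(P-[.525,.066]).T[::-1])).round(1),np.hypot(*(P-[.525,.066]).T).round(4),hd)
E
```

```text
(41.7667, array([0.5248, 0.0663, 0.2486]), array([-0.5,  0.5,  0.3]), 0.034)
(43.325, array([0.4651, 0.0664, 0.4196]), array([ 0.2,  0.6, -0. ]), 0.0341) [-0.97  0.    0.71  1.9  -0.01  1.24  1.51]
[[0.4683, -0.0166], [0.4427, 0.1246]] [0.45552946 0.05400764]
[-124.5  144.6] [0.1001 0.101 ] (array([0.52343066, 0.06617835]), np.float64(-168.03749855713727), np.float64(0.0973731318093422))
```

View pics/seat.png

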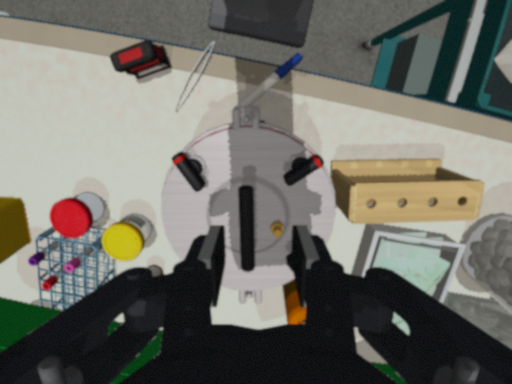

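```bash
cat >> h.py <<'E'
LC=np.array([.5245,.0662]); LA=np.deg2rad(11.3); ZH=.295; ZG=.233
def turn(k,frm,to,mid=1.0):
    """k: 0..3 at LA+45+90k; frm,to knob angles (clockwise)"""
    phi=LA+np.pi/4+k*np.pi/2; p=LC+.086*np.array([np.cos(phi),np.sin(phi)])
    ys=[phi-frm+n*np.pi for n in range(-3,3)]; y=min(ys,key=lambda v:abs(v-(to-frm)/2-mid))
    q=kin.inverse_kinematics(np.array([*p,ZH]),down(y)); env.goto_joints(q); 
    print(k,"start yaw",round(y,2),np.round(yawq(),2),"q",env.get_state()["qpos"].round(2))
    if env.movel(np.array([*p,ZG]),.12,stop_force=8): print("contact!",st()); return False
    env.grip(0,60); o=env.get_state()["opening"]; y0=yawq()
    q=np.array(env.get_state()["qpos"]); q[6]-=to-frm; env.goto_joints(q); env.dwell(.1)
    s=env.get_state(); print("open",round(o,4),"turned",round((y0-yawq()+np.pi)%(2*np.pi)-np.pi,3),st(),s["torque"].round(2))
    env.grip(.034); P=s["tcp_pos"]; env.movel(np.array([P[0],P[1],ZH]),.2); return True
E
python3 - <<'E'
from h import *
print(turn(1,0,1.2)); c,im,d=shot("wrist","k1.png"); print(st())
E
```

```text
1 start yaw 2.55 2.55 q [-0.99  0.15  0.68  2.08 -0.12  0.95  0.74]
open 0.011 turned 1.199 (46.3417, array([0.4537, 0.1139, 0.2342]), array([ 1.4, -0. , -3.2]), 0.0109) [ 0.06 -0.21 -0.02]
True
(47.2, array([0.4533, 0.114 , 0.2946]), array([-0.6, -0.5, -0.7]), 0.0343)
```

View pics/k1.png

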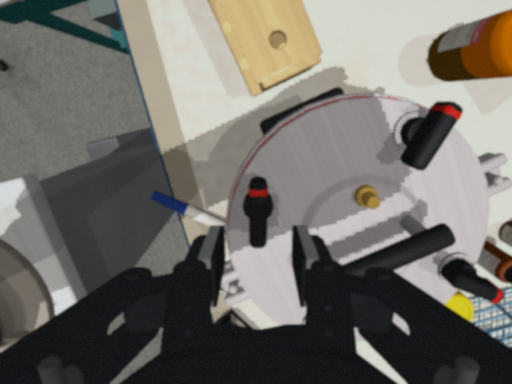

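```bash
python3 - <<'E'
from h import *
for k in(3,0,2):
    if not turn(k,0,1.2): break
    env.dwell(.3)
    shot("wrist",f"k_{k}.png")
env.movel(np.array([.46,.066,.40]),.25); shot("wrist","half.png"); print(st(),yawq())
a=[cv2.imread(f"pics/{n}.png") for n in("k_3","k_0","k_2","half")]
m=np.vstack([np.hstack(a[:2]),np.hstack(a[2:])]); cv2.imwrite("pics/m1.png",cv2.resize(m,(800,600),interpolation=cv2.INTER_AREA))
E
```

```text
3 start yaw 2.55 2.55 q [-0.54  0.39  0.53  1.79 -0.22  1.03  1.05]
open 0.0111 turned 1.199 (50.75, array([0.5971, 0.0187, 0.2343]), array([ 2.8,  0.1, -0.7]), 0.0109) [ 0.02 -0.5  -0.04]
0 start yaw 0.98 0.98 q [-0.79  0.38  0.58  1.81 -0.24  1.02 -0.7 ]
open 0.0108 turned 1.199 (54.6917, array([0.5728, 0.1373, 0.2341]), array([-0. , -3.5, -0.2]), 0.0108) [-0.8  -0.12  0.04]
2 start yaw 0.98 0.98 q [-0.49  0.16  0.42  2.05 -0.08  0.95 -0.62]
open 0.0109 turned 1.199 (59.2167, array([ 0.4774, -0.0057,  0.2341]), array([ 0.5, -2.7,  0.1]), 0.0109) [-0.61 -0.01 -0.04]
(61.0917, array([0.4595, 0.0648, 0.3985]), array([ 0.5, -0.1, -0. ]), 0.0338) -0.21912765939922083
```

View pics/m1.png

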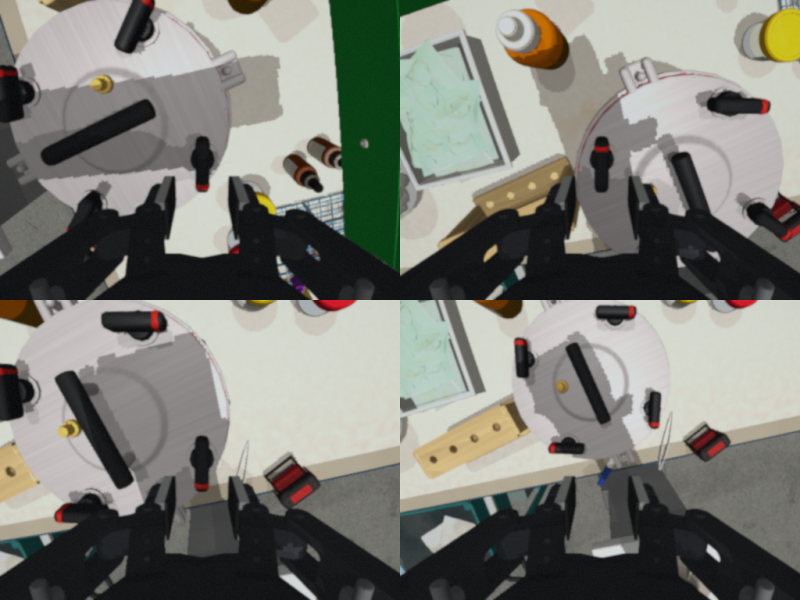

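```bash
python3 - <<'E'
from h import *
for k in(1,3,0,2):
    if not turn(k,1.2,2.37): break
    env.dwell(.3); shot("wrist",f"t_{k}.png")
env.movel(np.array([.46,.066,.40]),.25); shot("wrist","tight.png"); print(st(),yawq())
a=[cv2.imread(f"pics/{n}.png") for n in("t_3","t_0","t_2","tight")]
m=np.vstack([np.hstack(a[:2]),np.hstack(a[2:])]); cv2.imwrite("pics/m2.png",cv2.resize(m,(800,600),interpolation=cv2.INTER_AREA))
E
```

```text
1 start yaw 1.35 1.35 q [-0.62  0.14  0.26  2.06 -0.04  0.95 -0.55]
open 0.0109 turned 1.169 (64.6167, array([0.4536, 0.1143, 0.2342]), array([ 2.1, -0.2, -2.7]), 0.0109) [-0.  -0.5  0.2]
3 start yaw 1.35 1.35 q [-0.3   0.36  0.2   1.77 -0.08  1.02 -0.28]
open 0.0106 turned 1.169 (69.25, array([0.5967, 0.0183, 0.2343]), array([ 2.4, -2.8, -2.7]), 0.0111) [-0.7  -0.54  0.22]
0 start yaw 2.92 2.92 q [-0.06  0.37 -0.36  1.76  0.15  1.04  0.88]
open 0.011 turned 1.169 (74.575, array([0.5724, 0.1375, 0.2342]), array([-3.1, -2.5,  2.7]), 0.0109) [-0.58  0.64  0.36]
2 start yaw 2.92 2.92 q [ 0.37  0.2  -0.55  1.99  0.13  0.98  1.11]
open 0.0107 turned 1.169 (79.1667, array([ 0.4766, -0.006 ,  0.234 ]), array([-4.9, -2.4,  5.5]), 0.0107) [-0.69  1.04  0.17]
(81.0417, array([0.4596, 0.0645, 0.3983]), array([-0.1, -0.4,  0.4]), 0.0341) 1.75239260803907
```

View pics/m2.png

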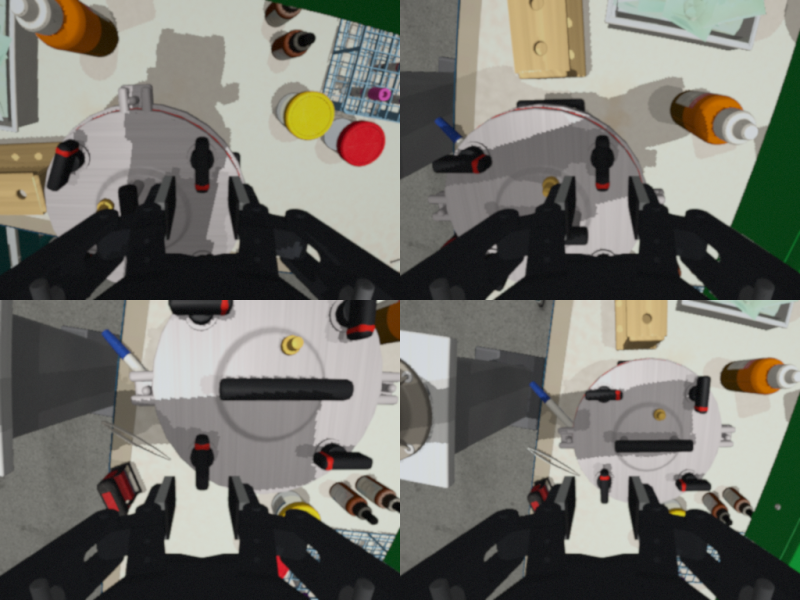

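```bash
python3 - <<'E'
from h import *
print(job.job_done())
E
```

```text
the job is handed in; nothing more can be done
None
```

I handed the job in at about 81 s: both swabs present are home in their own tubes, the lid is seated over both pins, and all four knobs were turned to the stop in opposite pairs; the hand-in returned no verdict.

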